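# Free the jammed parts tub from the tilted stand

### The arm

A 6-joint arm with a two-finger parallel gripper is mounted at the origin on the work surface. World frame = base frame: x ahead of the robot, y to its left, z up, the work surface at z = 0. Lengths are in m, angles in rad, forces in N, time in s.
With the tool pointing down it reaches from about 0.3 to 0.775 m from the base axis. Payload 14.6 kg.
Tool frame: the origin (TCP) lies at the very end of the fingers, on their centre line; the grasp point (between the pads) lies 19 mm behind it; z points along the fingers, y is the line along which they close (so a half turn about z gives the same grasp; the last joint's range is limited). The gripper opens to 94 mm and grips with 3 to 60 N. Pads are 16 mm wide; open, the fingers measure 119 mm over their backs; the gripper's body (75 mm by 177 mm) begins 78 mm behind the grasp point.
Start: joints at [1.096, 0.3, 1.521, -0, 1.321, -0.067], TCP at [0.218, 0.505, 0.171] pointing down, gripper open.
Joint ranges: [-3.03, 3.03], [-0.79, 2.21], [0.23, 2.52], [-1.04, 4.18], [0, 3.07], [-2.55, 2.55]. Speed limits (rad/s): [2.22, 2.22, 2.57, 3.14, 3.14, 3.14].

### API

Orientations are given as [roll, pitch, yaw] about the fixed x, y, z axes, in that order (R = Rz(yaw) Ry(pitch) Rx(roll)).
In Python, from station import ctrl gives the robot as it stands.
- The arm moves only by the tool move_arm, never from a script. Its argument "increments" is a list of rows, each a list of 7 numbers: the opening, from 0 (shut) to 1 (fully open), then the shift along the tool's x, y, z in units of 50 mm (1.0 is 50 mm), then the turn, a rotation vector about the tool's x, y, z in rad. In form: [[claw, tx, ty, tz, rx, ry, rz], ...]. A call has 1 to 20 rows; each row shifts and turns the commanded pose from where the row before left it, along the tool's axes as they then stand; what a row does not reach is not made up. A row lasts 1/10 s, in which the tool goes at most 50 mm and 8.59 degrees, less where a joint would pass 70% of its speed; a pose out of reach is approached as far as the arm can. A call is refused whole if a number of a shift passes 1 or a number of a turn 0.15, either way. A call with a gripper value outside its range is refused whole. The fingers move at their own pace and stop on an object; "force" is the grip in N (left out, the last holds). Time passes only in rows, so rows that do not move let the fingers close. It gives the time, the measured TCP pose, the force, the opening and the grip force at its end, in the units of the state.
- ctrl.get_obs(): the state, without advancing time (a new reading comes with each control period).
- ctrl.camera(name): name is "scene" or "top"; returns a dict with "color" (384x512x3 uint8, blue, green, red), "K" (3x3 intrinsics, pixels), "pose" (4x4, takes a point from camera to world coordinates). Camera axes: x right, y down, z forward; pixel columns grow to the right and rows downward; lengths in m; the calibration is good to about 2 mm. A picture is of the moment at which its call begins. There is no depth.
- ctrl.hand_in(): hands the job in; it is judged then, once.
Trained networks look in a picture, given as the dict that the camera call returned (one of the last four; its "shot" number tells which), for a name from the list of things; names that differ only in an ending like _2 or _b are one class to them, and where a whole thing is asked for, a point or a joint stands for the part that bears it (a point fixed in the world has none). Each returns a list of dicts, best first, with "conf" (0 to 1); they miss things now and then, are a little off and sometimes report something else, mostly with a low value. They report only what shows in the picture. A call takes as long as a camera call. They do not tell look-alikes from the thing itself.
- ctrl.cut_out(name, picture): "mask" (384x512 bool, what is visible of it) and "centre" ([row, column] in pixels, amid what is visible of it).
The state is a dict: "time_s": time; "qpos": joint angles; "joint_vel": joint speeds; "tau": joint torques, N m; "ee_pos": TCP position; "eef_rot": TCP orientation; "force": force on the tool from outside, world axes, zero at the start; "moment": the same for the moment, N m; "grip_width": finger opening in m; "grip_force": force on a finger pad.
Only numpy, scipy, OpenCV 4.12 (cv2) and the standard library are available. Lean on these libraries where they do the work, as an engineer would, in place of code of your own. Each camera call takes 0.05 s, during which the arm holds its last target. There are 200 camera calls.

### The job

Squeeze the snap tab of the clip-in cover on the tilted stand, lift the cover off and lay it flat on the rubber bench mat, right way up. Then take the jammed inner tub by its rim, twist it either way in its seat until its two side studs come clear of the bent-over tabs, draw it out, and stand it upright on the floor of the folded sheet-metal tray, near the middle. Set both down gently without dropping them, let go, and do not push the hammer, tape measure or spare tub about.

Things in the scene. Friction and masses are not known exactly. Their poses are not given: they have to be found in the camera images.
- stand: Grey sheet-steel stand, fixed, its deck sloping 30 degrees down towards the robot; an outer tub is built in. Origin: on that tub's axis at deck level. z is the tub's axis, leaning 30 degrees from vertical towards the robot; x runs up the slope away from the robot; y level. Side cheeks (inner faces y = +-48 mm, 56 mm above the deck) carry the cover; the low end is open but for two corner stops.
- catch (a point): Middle of the catch bar's top at the stand's high end (64 mm up the slope, 76.5 mm above the deck); the bar is 14 mm wide along the slope, 6 mm thick, and holds the nose of the cover's snap tab down. Fingers must stay above it.
- crimp (a point): Middle of one of two bent-over tabs on the outer tub's rim (at the stand's +y; the other at -y), 8 mm above the deck. Each spans about 34 degrees of arc either way, inner radius 37 mm, underside 3 mm above the deck. The inner tub's studs are caught below them.
- cover_grip (a point): Clip-in aluminium cover, 0.23 kg; axes as the stand's at the start. Near its high edge stand a rigid flange (6 mm thick, 50 wide) and, up the slope, the snap tab (3 thick, 44 wide), both up to 56 mm above the plate's underside. Point: mid-way between their outer faces (flange x -14.5, tab x +14.5 mm; 21 mm apart when squeezed), 42 mm above the underside. Pinch both along x, then lift along z.
- cover_base (a point): Point on the underside of the cover plate (119 x 104 x 4 mm), on the outer tub's axis while clipped on; the plate extends x -61.5 to +57.5 mm and y +-52 mm from it, z out of its upper face. The underside is flat. cover_grip lies at x +38.5, z +42 mm from it.
- tab (a joint): How far the snap tab is pressed in towards the flange (along -x of the cover): 0 as it stands, 0.008 m fully in. Spring of 900 N/m (7 N fully in). Its nose clears the catch bar from 0.0045 m on.
- tub_mid (a point): Jammed inner steel tub, empty, 68 mm across at the rim, 62 at the bottom, 110 high, 0.28 kg. Point: on its axis, 55 mm below the rim; z to the mouth. The top 16 mm is a rolled rim 8 mm thick (radius 26 to 34), below it the wall is 3 mm. Seated under the cover, its rim is 48 mm above the deck. Two rubber pads rub on it: about 6 N to draw it out along the stand's z.
- tub_stud (a point): Tip of the inner tub's +y stud, 42 mm from its axis, 59 mm above its bottom, 12 mm wide; another is opposite. A dark rib runs from each up to a mark on the rim. The studs start within 15 degrees of the stand's +-y (under the bent-over tabs); turned 45 to 90 degrees away from there, either way, they are clear and the tub can be drawn out.
- mat: Black rubber bench mat, fixed, 240 x 200 x 4 mm; origin at the centre of its underside, x along its length.
- tray: Folded dark sheet-steel tray, fixed, 180 x 180 mm, walls 26 mm high and 3 mm thick, floor 3 mm thick; origin at the centre of its underside.
- hammer: Bystander, not to be disturbed: the ball hammer, 280 mm long, lying on the bench. Origin under it, at bench level.
- tape: Bystander, not to be disturbed: a tape measure, 70 x 36 x 60 mm, standing on the bench. Origin under it, at bench level.
- spare: Bystander, not to be disturbed: a spare empty tub, 68 mm across and 110 mm high, standing by itself on the bench (no studs). Origin under it, at bench level.
Not all that is in view belongs to the job. Leave any orange look-alike of the part that bears cover_grip alone.

How it is judged:
By the outcome, as a careful person would: the job done as asked, in the order asked, and still so for the second after the job is handed in, with the robot touching nothing.
It also fails if it takes over 61 s, if anything falls off the work surface, if the arm or the gripper's body presses on something with over 40 N, if the wrist force passes 120 N, or if a joint passes its speed limit or range.

## Working session

There is one attempt and no reset: what is moved stays moved. The work goes in short steps, Python scripts to look and compute and a tool call to move; the robot and the scene stay as the last step left them, time stands still between calls to the robot, and variables do not carry over. Pictures are saved under pics/ and viewed, at most 10 in all, crops included, and the job is handed in when it is done.

Besides the shell and the picture viewer there is one more tool, called after "Call:" by a JSON object that holds its "api" and its "payload". move_arm: Moves the arm, as the interface text tells. Its arguments: {"type":"object","properties":{"increments":{"type":"array","items":{"type":"array","items":{"type":"number"}}},"force":{"type":"number"}},"required":["increments"]}

```bash
mkdir -p pics; ls; cat > h.py <<'E'
from station import ctrl
import numpy as np, cv2
def px(P,c):
    T=np.linalg.inv(c["pose"]);p=(T[:3,:3]@np.asarray(P,float)+T[:3,3]);q=c["K"]@p;return q[:2]/q[2]
def ray(u,v,c):
    d=c["pose"][:3,:3]@np.linalg.inv(c["K"])@[u,v,1.];return c["pose"][:3,3],d/np.linalg.norm(d)
def onz(u,v,z,c):
    o,d=ray(u,v,c);return o+d*(z-o[2])/d[2]
E
python3 - <<'E'
from h import *
o=ctrl.get_obs();print({k:np.round(v,3) for k,v in o.items()})
for n in ["scene","top"]:
    c=ctrl.camera(n);cv2.imwrite(f"pics/{n}0.png",cv2.resize(c["color"],(800,600),interpolation=cv2.INTER_CUBIC))
    print(n,c["shot"],np.round(c["K"],1).tolist(),np.round(c["pose"],3).tolist())
    for t in ["stand","cover_grip","mat","tray","hammer","tape","spare","tub_mid","cover_base","tab"]:
        for r in ctrl.cut_out(t,c):
            m=r["mask"];ys,xs=np.where(m);print(t,round(r["conf"],2),np.round(r["centre"]),xs.min(),xs.max(),ys.min(),ys.max(),m.sum())
E
```

```text
pics
{'time_s': np.float64(0.0), 'qpos': array([ 1.096,  0.3  ,  1.522,  0.   ,  1.321, -0.067]), 'joint_vel': array([-0.001,  0.   ,  0.001,  0.   , -0.001,  0.   ]), 'tau': array([-3.0000e-03, -5.3181e+01, -3.5273e+01,  7.1000e-02,  2.4000e-02,
       -0.0000e+00]), 'ee_pos': array([0.218, 0.505, 0.171]), 'eef_rot': array([-3.14 , -0.   ,  2.734]), 'force': array([ 0.291,  0.316, -0.3  ]), 'moment': array([ 0.033,  0.015, -0.02 ]), 'grip_force': np.float64(0.0), 'grip_width': np.float64(0.094)}
scene 1 [[482.1, 0.0, 253.6], [0.0, 482.1, 192.9], [0.0, 0.0, 1.0]] [[-0.798, 0.455, -0.395, 1.039], [0.602, 0.604, -0.522, 0.712], [0.001, -0.654, -0.756, 1.147], [0.0, 0.0, 0.0, 1.0]]
cover_grip 0.91 [184. 255.] 238 276 163 195 766
cover_grip 0.82 [235. 375.] 358 396 211 257 1356
cover_grip 0.73 [121. 264.] 240 280 109 134 640
mat 0.92 [147. 196.] 156 243 119 177 2886
tray 0.83 [297. 337.] 290 387 253 341 4673
tray 0.47 [149. 197.] 157 241 119 176 2865
hammer 0.57 [278. 188.] 150 217 227 306 1083
tape 0.95 [317. 240.] 234 249 300 339 549
spare 0.84 [182. 139.] 123 149 163 201 788
spare 0.6
[... 550 characters left out ...]
.9 [188. 254.] 232 280 163 212 1893
cover_grip 0.63 [282. 153.] 129 181 256 311 1663
cover_grip 0.54 [202. 132.] 98 164 168 235 4303
mat 0.86 [205. 382.] 345 420 162 252 6161
mat 0.67 [114. 164.] 152 179 101 127 430
tray 0.88 [203. 133.] 97 165 168 236 4420
hammer 0.55 [103. 242.] 205 302 86 117 1106
tape 0.61 [116. 165.] 152 179 102 126 413
spare 0.49 [103. 246.] 205 302 86 117 1191
tub_mid 0.23 [106. 359.] 346 375 92 126 748
cover_base 0.96 [188. 257.] 231 279 163 212 1838
cover_base 0.87 [299. 379.] 352 405 273 323 1770
cover_base 0.75 [282. 153.] 129 181 255 310 1670
tab 0.67 [302. 168.] 158 173 295 305 73
tab 0.43 [170. 254.] 248 266 165 175 145
tab 0.16 [160. 264.] 229 285 142 215 1188
```

View pics/scene0.png

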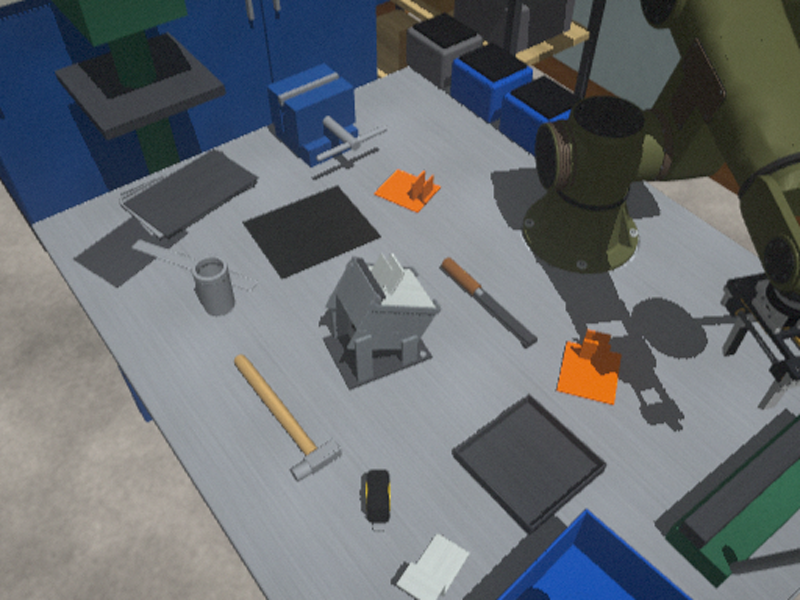

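View pics/top0.png

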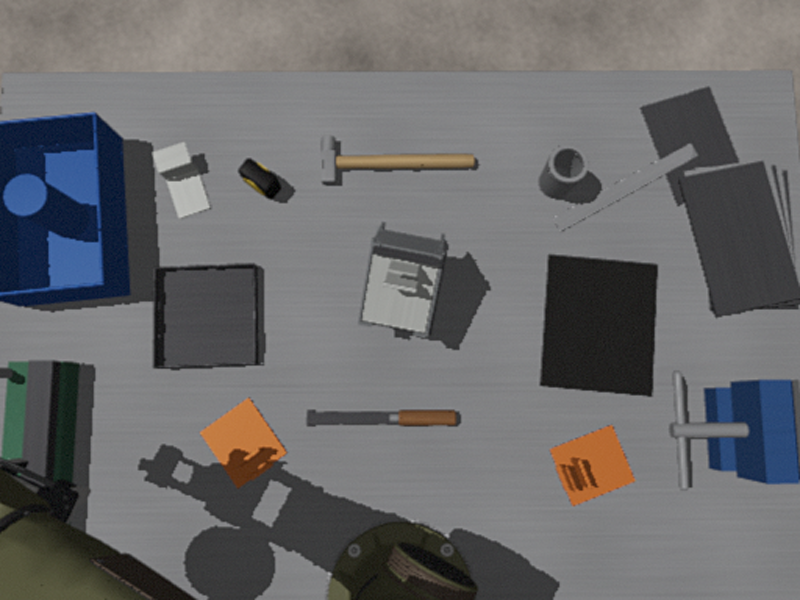

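The pictures show (800x600 pixels) the grey-white cover on the tilted stand at scene (395,280) and top (405,285). The mat is at top (600,325), the tray at top (210,315), and the spare tub at top (565,170).

These could be taken for the cover:
- Grey cover on the stand, top (405,285).
- Orange look-alike at top (243,440).
- Orange look-alike at top (592,465).
- White scrap bracket at top (180,180).

I choose the grey one on the stand and check it in one close crop.

```bash
python3 - <<'E'
from h import *
a=ctrl.camera("scene");b=ctrl.camera("top")
A=cv2.resize(a["color"][155:255,200:290],(400,444),interpolation=cv2.INTER_CUBIC)
B=cv2.resize(b["color"][135:235,215:305],(400,444),interpolation=cv2.INTER_CUBIC)
cv2.imwrite("pics/crop1.png",np.hstack([A,B]))
np.savez("cams.npz",Ka=a["K"],Pa=a["pose"],Kb=b["K"],Pb=b["pose"])
cv2.imwrite("pics/sa.png",a["color"]);cv2.imwrite("pics/ta.png",b["color"])
E
```

```text
(no output)
```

View pics/crop1.png

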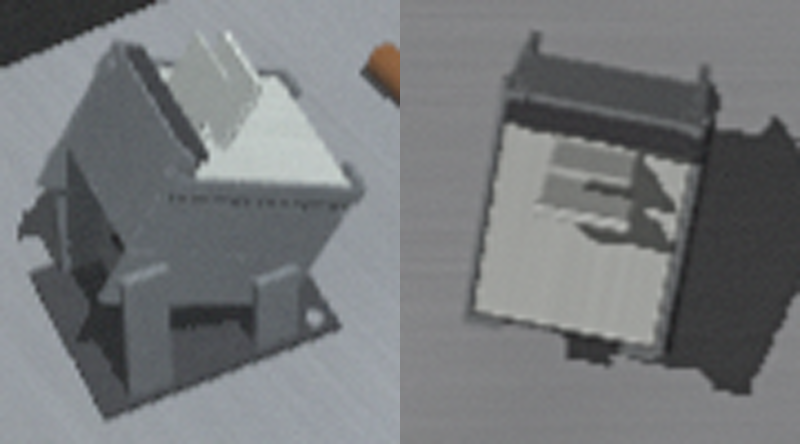

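The crop shows the grey cover with two uprights, clipped under the catch bar at the high end. It is not orange, so it is the right part. Next I fit the stand pose from plate and flange corners.

```bash
cat >> h.py <<'E'
from scipy.spatial.transform import Rotation as Ro
from scipy.optimize import least_squares
def Rst(psi): return Ro.from_euler("z",psi)*Ro.from_euler("y",-np.pi/6)
E
python3 - <<'E'
from h import *
d=np.load("cams.npz");a=dict(K=d["Ka"],pose=d["Pa"]);b=dict(K=d["Kb"],pose=d["Pb"])
f=lambda x,y,u0,v0:((x+.5)/4.444-.5+u0,(y+.5)/4.444-.5+v0)
Z=56
C=[(a,(350,186),(-61.5,52,Z+4)),(a,(200,180),(57.5,52,Z+4)),(a,(228,33),(24,-25,Z+56)),(a,(262,83),(24,25,Z+56)),(a,(198,33),(53,-22,Z+56)),
(b,(75,315),(-61.5,52,Z+4)),(b,(265,350),(-61.5,-52,Z+4)),(b,(138,206),(24,25,Z+56)),(b,(230,228),(24,-25,Z+56)),(b,(105,122),(57.5,52,Z+4))]
def res(p):
    R=Rst(p[3]);o=[]
    for c,q,P in C:
        u0,v0=(200,155) if c is a else (215,135)
        o+=list(px(R.apply(np.array(P)/1000)+p[:3],c)-f(*q,u0,v0))
    return o
s=least_squares(res,[.45,0,.1,0],loss="soft_l1",x_scale=[.01,.01,.01,.1]);print(s.x.round(4),np.round(np.array(res(s.x)).reshape(-1,2),1).tolist())
np.save("stand.npy",s.x)
def draw(c,im,u0,v0):
    im=im.copy();im=cv2.resize(im[v0:v0+100,u0:u0+90],(400,444),interpolation=cv2.INTER_CUBIC)
    def box(x0,x1,y,z0,z1):
        for X in[(x0,x1)]:
            P=[(x,yy,z) for x in(x0,x1) for yy in(-y,y) for z in(z0,z1)]
            for i in range(8):
                for j in range(i):
                    if bin(i^j).count("1")==1:
                        q=[tuple(int(round(k)) for k in ((px(Rst(s.x[3]).apply(np.array(P[m])/1000)+s.x[:3],c)-[u0,v0]+.5)*4.444-.5)) for m in(i,j)]
                        cv2.line(im,*q,(0,0,255),1)
    box(-61.5,57.5,52,Z,Z+4);box(24,30,25,Z+4,Z+56);box(50,53,22,Z+4,Z+56);box(57,71,48,70.5,76.5)
    return im
cv2.imwrite("pics/fit.png",np.hstack([draw(a,cv2.imread("pics/sa.png"),200,155),draw(b,cv2.imread("pics/ta.png"),215,135)]))
# mat and tray
for n in["mat","tray","tape","spare","hammer"]:
    c=ctrl.camera("top");r=ctrl.cut_out(n,c)
    if r:
        m=r[0]["mask"].astype(np.uint8);q=cv2.boxPoints(cv2.minAreaRect(cv2.findNonZero(m)))
        print(n,[onz(u,v,{"mat":.004,"tray":.026}.get(n,.0),c)[:2].round(3).tolist() for u,v in q])
E
```

```text
[ 0.5308 -0.0086  0.1039 -0.1773] [[-0.2, -0.4], [0.1, -0.3], [-0.6, -0.1], [0.2, 0.6], [-1.8, -0.2], [0.6, 0.1], [-1.7, -0.7], [-0.5, 2.5], [-0.3, 1.2], [0.2, -0.6]]
mat [[0.352, -0.249], [0.593, -0.272], [0.579, -0.477], [0.338, -0.448]]
tray [[0.569, 0.442], [0.577, 0.252], [0.395, 0.241], [0.389, 0.427]]
tape [[0.748, 0.304], [0.785, 0.278], [0.732, 0.209], [0.695, 0.235]]
spare [[0.742, -0.239], [0.821, -0.317], [0.766, -0.367], [0.689, -0.289]]
hammer [[0.824, 0.143], [0.823, -0.14], [0.729, -0.138], [0.73, 0.142]]
```

View pics/fit.png

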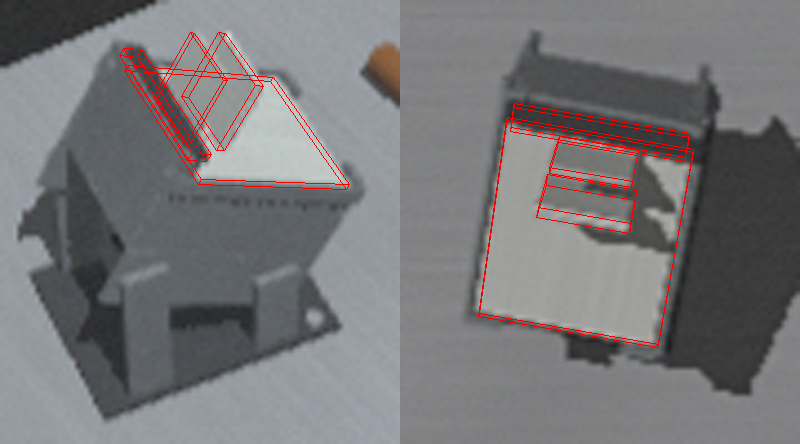

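The overlay fits within about 2 px, which is enough to set out. Now I add a planner that turns target poses into per-row tool increments.

```bash
cat >> h.py <<'E'
def pose():
    o=ctrl.get_obs();return np.array(o["ee_pos"]),Ro.from_euler("xyz",o["eef_rot"]),o
def rows(p0,R0,p1,R1,N):
    w=(R0.inv()*R1).as_rotvec()/N; q=R0.inv().apply(p1-p0)
    S=sum(Ro.from_rotvec(w*k).as_matrix() for k in range(N)); d=np.linalg.solve(S,q)
    print(N,"rows shift(u)",(d/.05).round(3).tolist(),"rot",w.round(4).tolist())
S=np.load("stand.npy")
def sp(x,y,z): return S[:3]+Rst(S[3]).apply(np.array([x,y,z])/1000)
def st_tool(phi=0): # tool y along stand x turned by phi about stand z, tool z into stand
    R=Rst(S[3]).as_matrix();M=np.stack([R[:,1],R[:,0],-R[:,2]],1)
    return Ro.from_matrix(Ro.from_rotvec(R[:,2]*phi).as_matrix()@M)
def down(psi): # tool down, tool y along heading psi
    c,s=np.cos(psi),np.sin(psi);return Ro.from_matrix(np.array([[-s,c,0],[c,s,0],[0,0,-1.]]))
E
python3 - <<'E'
from h import *
p,R,o=pose()
rows(p,R,sp(38.5,0,150),st_tool(),14);print(sp(38.5,0,150))
E
```

```text
14 rows shift(u) [-0.895, -0.027, -0.072] rot [-0.0316, -0.025, 0.0934]
[ 0.48978032 -0.00129175  0.25301472]
```

Call:
{"api": "move_arm", "payload": {"increments": [[0.8,-0.895,-0.027,-0.072,-0.0316,-0.025,0.0934],[0.8,-0.895,-0.027,-0.072,-0.0316,-0.025,0.0934],[0.8,-0.895,-0.027,-0.072,-0.0316,-0.025,0.0934],[0.8,-0.895,-0.027,-0.072,-0.0316,-0.025,0.0934],[0.8,-0.895,-0.027,-0.072,-0.0316,-0.025,0.0934],[0.8,-0.895,-0.027,-0.072,-0.0316,-0.025,0.0934],[0.8,-0.895,-0.027,-0.072,-0.0316,-0.025,0.0934],[0.8,-0.895,-0.027,-0.072,-0.0316,-0.025,0.0934],[0.8,-0.895,-0.027,-0.072,-0.0316,-0.025,0.0934],[0.8,-0.895,-0.027,-0.072,-0.0316,-0.025,0.0934],[0.8,-0.895,-0.027,-0.072,-0.0316,-0.025,0.0934],[0.8,-0.895,-0.027,-0.072,-0.0316,-0.025,0.0934],[0.8,-0.895,-0.027,-0.072,-0.0316,-0.025,0.0934],[0.8,-0.895,-0.027,-0.072,-0.0316,-0.025,0.0934],[0.8,0,0,0,0,0,0],[0.8,0,0,0,0,0,0]], "force": 25}}

```text
time_s: 3.3
ee_pos: [0.4897, -0.0021, 0.2531]
eef_rot: [2.617, -0.0, 1.392]
force: [0.9, -0.2, 0.3]
grip_width: 0.0751
grip_force: 0.0
```

```bash
python3 - <<'E'
from h import *
p,R,o=pose();T=st_tool();print(p,o["time_s"],(R.inv()*T).as_rotvec().round(3),R.inv().apply(sp(38.5,0,150)-p).round(4))
rows(p,R,sp(38.5,0,100),T,5);rows(p,R,sp(38.5,0,82),T,6)
a=ctrl.camera("scene")
cv2.imwrite("pics/hov.png",cv2.resize(a["color"][110:230,190:310],(600,600),interpolation=cv2.INTER_CUBIC))
E
```

```text
[ 0.4897484  -0.00210166  0.25312968] 3.3 [ 0.001  0.    -0.001] [ 0.0008 -0.0002  0.    ]
5 rows shift(u) [0.003, -0.001, 0.2] rot [0.0001, 0.0, -0.0002]
6 rows shift(u) [0.003, -0.001, 0.227] rot [0.0001, 0.0, -0.0002]
```

View pics/hov.png

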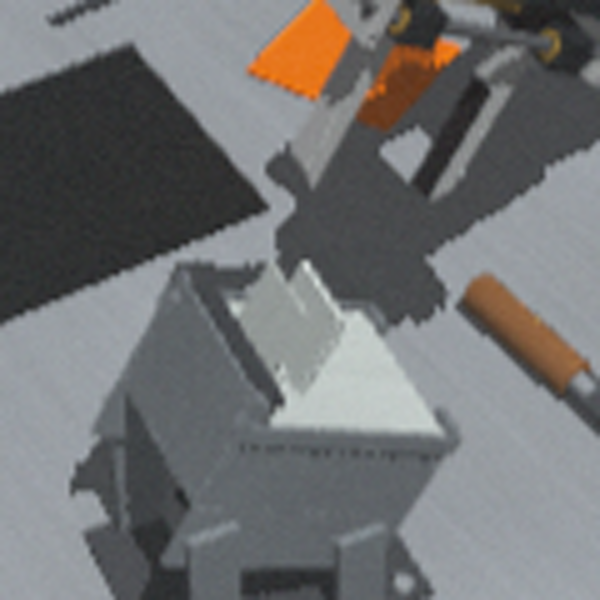

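The view shows the open fingers above and robot-side of the uprights, with tips at crop (315,185) and (430,195). The uprights' tops are near (315,290). I check the tips against projection before descending.

```bash
python3 - <<'E'
from h import *
d=np.load("cams.npz");a=dict(K=d["Ka"],pose=d["Pa"])
for P in[(1,0,150),(76,0,150),(1,8,150),(76,8,150),(1,-8,150),(76,-8,150),(38.5,0,112),(24,25,112),(24,-25,112),(53,22,112),(53,-22,112),(64,48,76.5),(64,-48,76.5)]: print(P,((px(sp(*P),a)-[190,110]+.5)*5).round())
E
```

```text
(1, 0, 150) [390. 240.]
(76, 0, 150) [280. 229.]
(1, 8, 150) [397. 250.]
(76, 8, 150) [287. 239.]
(1, -8, 150) [383. 231.]
(76, -8, 150) [273. 219.]
(38.5, 0, 112) [304. 290.]
(24, 25, 112) [346. 322.]
(24, -25, 112) [304. 262.]
(53, 22, 112) [301. 315.]
(53, -22, 112) [264. 262.]
(64, 48, 76.5) [277. 398.]
(64, -48, 76.5) [199. 280.]
```

```bash
python3 - <<'E'
from h import *
p,R,o=pose();print(p,o["eef_rot"])
ims=[]
for n,ref,u0,v0,w in[("scene","sa",200,100,80),("top","ta",215,135,80)]:
    c=ctrl.camera(n);im=cv2.resize(c["color"][v0:v0+w,u0:u0+w],(400,400),interpolation=cv2.INTER_CUBIC)
    h=o["grip_width"]/2
    for x in(-.008,.008):
        for y in(-h,h):
            for z in (0,-.04):
                q=(px(p+R.apply([x,y,z]),c)-[u0,v0]+.5)*5;cv2.circle(im,tuple(int(k) for k in q),3,(0,0,255) if z==0 else (0,255,0),1)
    ims.append(im)
cv2.imwrite("pics/chk.png",np.hstack(ims))
E
```

```text
[ 0.48991318 -0.00128566  0.25296537] [ 2.61789115e+00 -3.54304278e-04  1.39413597e+00]
```

View pics/chk.png

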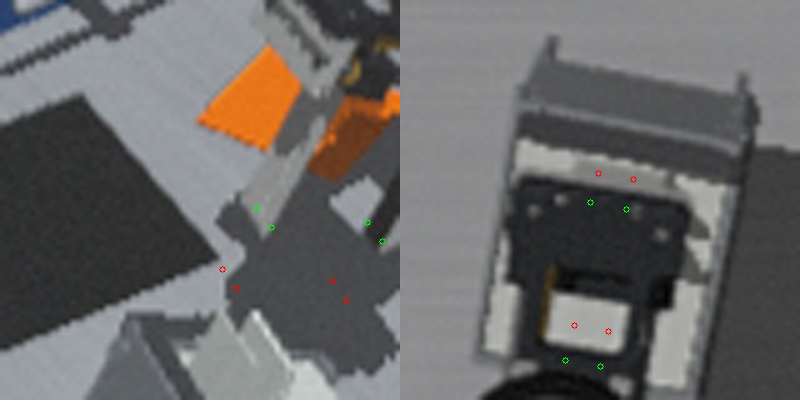

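```bash
python3 - <<'E'
from h import *
d=np.load("cams.npz");a=dict(K=d["Ka"],pose=d["Pa"])
p=np.array([.218,.505,.171]);R=Ro.from_euler("xyz",[-3.14,0,2.734])
for y in(-.047,.047):
    for x in(-.008,.008):
        for z in (0,-.03): print(x,y,z,(px(p+R.apply([x,y,z]),a)*1.5625).round())
im=cv2.imread("pics/sa.png")[170:280,440:512];cv2.imwrite("pics/fing.png",cv2.resize(im,(393,600),interpolation=cv2.INTER_CUBIC))
E
```

```text
-0.008 -0.047 0 [717. 369.]
-0.008 -0.047 -0.03 [723. 358.]
0.008 -0.047 0 [726. 367.]
0.008 -0.047 -0.03 [733. 356.]
-0.008 0.047 0 [749. 418.]
-0.008 0.047 -0.03 [756. 407.]
0.008 0.047 0 [758. 416.]
0.008 0.047 -0.03 [766. 405.]
```

View pics/fing.png

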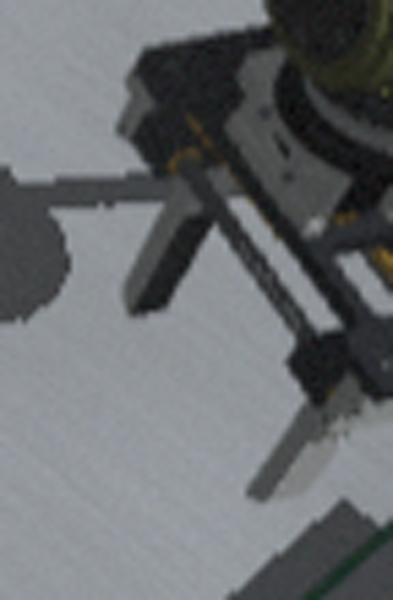

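The left fingertip's inner corner is at about (733,355) in 800-px coordinates, but the reported TCP projects to (726,367). The hover view is off in the same way, by about (25,-53) in 5x crop pixels. The tips therefore appear about 30 mm short of the reported TCP. I check whether this is a camera, tool-length or world offset.

```bash
python3 - <<'E'
from h import *
d=np.load("cams.npz");a=dict(K=d["Ka"],pose=d["Pa"]);b=dict(K=d["Kb"],pose=d["Pb"])
print("base",px([0,0,0],a)*1.5625,px([0,0,0],b)*1.5625, "z.1",px([0,0,.1],a)*1.5625,px([0,0,.1],b)*1.5625)
print("table base plate stand",px(sp(0,0,0),a))
p,R,o=pose()
P0=np.array([.218,.505,.171]);R0=Ro.from_euler("xyz",[-3.14,0,2.734])
for nm,p_,R_,h in(("start",P0,R0,.047),("hov",p,R,o["grip_width"]/2)):
    q=p_+R_.apply([.008,-h,0] if nm=="start" else [.008,h,0])
    for l,v in(("x",[.01,0,0]),("y",[0,.01,0]),("z",[0,0,.01]),("tool-z",-.01*R_.apply([0,0,1]))):
        print(nm,l,(px(q+v,a)-px(q,a)).round(2),(px(q+v,b)-px(q,b)).round(2))
print(o["qpos"].round(4))
for n,c in(("a","scene"),("b","top")):
    k=ctrl.camera(c);print(np.abs(k["pose"]-d["P"+n]).max())
E
```

```text
base [578.74154127 232.01566121] [398.88516698 596.62646149] z.1 [587.57945419 197.36790101] [399.00933855 613.73653715]
table base plate stand [243.28464911 198.58803964]
start x [-2.52  1.97] [ 0.25 -4.38]
start y [3.35 2.62] [-4.27  0.02]
start z [ 1.34 -2.38] [-1.83  0.55]
start tool-z [ 1.35 -2.37] [-1.84  0.55]
hov x [-3.14  1.66] [-0.02 -4.38]
hov y [2.33 2.22] [-4.46  0.02]
hov z [-0.04 -2.78] [-0.01 -0.86]
hov tool-z [ 1.72 -3.03] [-0.39  1.43]
[-0.0315 -0.2244  1.9702 -0.0927  0.8792  0.1841]
0.0
0.0
```

The cameras agree with the base, and both views give about 32 mm along the tool axis, so the fingers look shorter than the reported TCP. I descend to a height that is safe either way and feel with the grip.

Call:
{"api": "move_arm", "payload": {"increments": [[0.8,0,0,0.2,0,0,0],[0.8,0,0,0.24,0,0,0],[0.8,0,0,0.24,0,0,0],[0.8,0,0,0.24,0,0,0],[0.8,0,0,0.24,0,0,0],[0.8,0,0,0.2,0,0,0],[0.2,0,0,0,0,0,0],[0.2,0,0,0,0,0,0],[0.2,0,0,0,0,0,0],[0.2,0,0,0,0,0,0],[0.2,0,0,0,0,0,0],[0.2,0,0,0,0,0,0]], "force": 15}}

```text
time_s: 4.75
ee_pos: [0.5233, -0.0075, 0.1941]
eef_rot: [2.618, -0.0, 1.394]
force: [0.1, -0.1, 0.0]
grip_width: 0.0305
grip_force: 0.0
```

```bash
python3 - <<'E'
from h import *
p,R,o=pose();print(Rst(S[3]).inv().apply(p-S[:3])*1000,o["grip_width"],o["grip_force"],o["force"])
a=ctrl.camera("scene")
im=cv2.resize(a["color"][130:200,210:300],(771,600),interpolation=cv2.INTER_CUBIC)
cv2.imwrite("pics/low.png",im)
E
```

```text
[38.59258309 -0.19551474 81.96436379] 0.03047362952332228 0.0 [ 0.09579495 -0.10194078  0.03496146]
```

View pics/low.png

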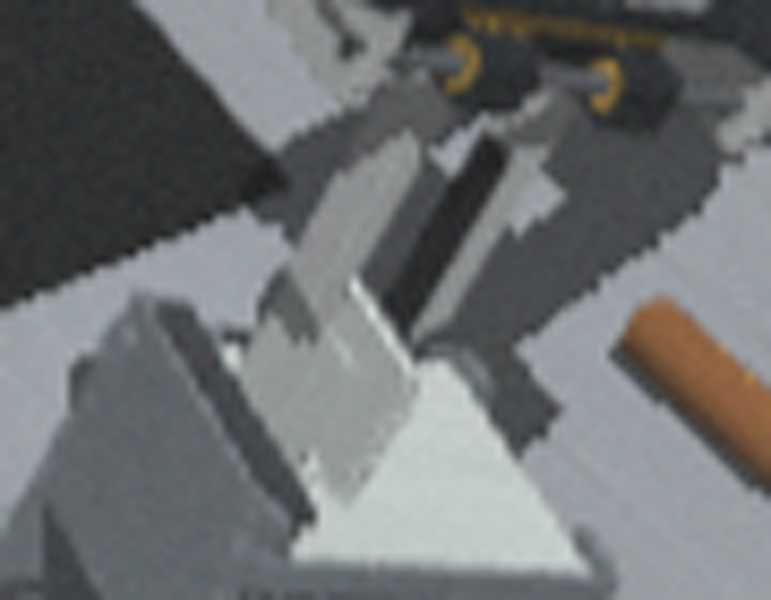

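The picture shows the fingertips at about (318,335) and (405,330), only just overlapping the upright tops at (350,290)–(410,370). That confirms the real tips are about 30 mm short of the reported TCP. I re-open and go 26 mm further, then squeeze.

Call:
{"api": "move_arm", "payload": {"increments": [[0.7,0,0,0,0,0,0],[0.7,0,0,0,0,0,0],[0.7,0,0,0,0,0,0],[0.7,0,0,0,0,0,0],[0.7,0,0,0.1,0,0,0],[0.7,0,0,0.12,0,0,0],[0.7,0,0,0.1,0,0,0],[0.7,0,0,0.1,0,0,0],[0.7,0,0,0.1,0,0,0],[0.7,0,0,0,0,0,0]]}}

```text
time_s: 5.8
ee_pos: [0.5361, -0.0098, 0.1705]
eef_rot: [2.619, -0.0, 1.394]
force: [0.5, 0.1, -0.3]
grip_width: 0.066
grip_force: 0.0
```

No contact, so I squeeze at this depth.

Call:
{"api": "move_arm", "payload": {"increments": [[0.1,0,0,0,0,0,0],[0.1,0,0,0,0,0,0],[0.1,0,0,0,0,0,0],[0.1,0,0,0,0,0,0],[0.1,0,0,0,0,0,0],[0.1,0,0,0,0,0,0],[0.1,0,0,0,0,0,0],[0.1,0,0,0,0,0,0],[0.1,0,0,0,0,0,0]], "force": 25}}

```text
time_s: 6.7
ee_pos: [0.5354, -0.0097, 0.1711]
eef_rot: [2.619, -0.0, 1.393]
force: [-9.9, 1.2, 4.7]
grip_width: 0.0207
grip_force: 25.0
```

Call:
{"api": "move_arm", "payload": {"increments": [[0.1,0,-0.012,0,0,0,0],[0.1,0,0,-0.08,0,0,0],[0.1,0,0,-0.12,0,0,0],[0.1,0,0,-0.2,0,0,0],[0.1,0,0,-0.3,0,0,0],[0.1,0,0,-0.4,0,0,0],[0.1,0,0,-0.4,0,0,0],[0.1,0,0,-0.3,0,0,0],[0.1,0,0,-0.2,0,0,0],[0.1,0,0,0,0,0,0]]}}

```text
time_s: 7.7
ee_pos: [0.4864, -0.0008, 0.2592]
eef_rot: [2.616, -0.001, 1.394]
force: [0.5, -0.4, -2.4]
grip_width: 0.0205
grip_force: 25.0
```

```bash
python3 - <<'E'
from h import *
p,R,o=pose();print(p,o["grip_width"],o["grip_force"],o["force"],o["moment"])
a=ctrl.camera("scene");r=ctrl.cut_out("cover_base",a)
for k in r[:4]: print(k["conf"],k["centre"])
cv2.imwrite("pics/s2.png",a["color"])
# target: reported grip. cover mid at mat centre, heading psi
psi=S[3];c=np.array([.4655,-.3615])
g=c+.0385*np.array([np.cos(psi),np.sin(psi)])
rows(p,R,np.array([*g,.13]),down(psi),14);print(g)
E
```

```text
[ 0.48635651 -0.00083987  0.25921179] 0.020519438062224657 24.978565871715546 [ 0.50453337 -0.39129479 -2.40814455] [ 0.01897669  0.52046494 -0.00473021]
0.96 [152.4, 268.9]
0.89 [121.2, 256.5]
0.64 [233.6, 375.8]
14 rows shift(u) [-0.512, 0.061, 0.212] rot [0.0376, -0.0001, 0.0]
[ 0.50339659 -0.36828958]
```

```bash
python3 - <<'E'
from h import *
p,R,o=pose()
rows(p,R,np.array([.503,-.368,.19]),down(S[3]),14)
E
```

```text
14 rows shift(u) [-0.512, 0.086, 0.126] rot [0.0374, -0.0, 0.0]
```

Call:
{"api": "move_arm", "payload": {"increments": [[0.1,-0.3,0,0,0,0,0],[0.1,-0.512,0.086,0.126,0.0374,0,0],[0.1,-0.512,0.086,0.126,0.0374,0,0],[0.1,-0.512,0.086,0.126,0.0374,0,0],[0.1,-0.512,0.086,0.126,0.0374,0,0],[0.1,-0.512,0.086,0.126,0.0374,0,0],[0.1,-0.512,0.086,0.126,0.0374,0,0],[0.1,-0.512,0.086,0.126,0.0374,0,0],[0.1,-0.512,0.086,0.126,0.0374,0,0],[0.1,-0.512,0.086,0.126,0.0374,0,0],[0.1,-0.512,0.086,0.126,0.0374,0,0],[0.1,-0.512,0.086,0.126,0.0374,0,0],[0.1,-0.512,0.086,0.126,0.0374,0,0],[0.1,-0.3,0.086,0.126,0.0374,0,0],[0.1,0,0.086,0.126,0.0374,0,0],[0.1,0,0,0,0,0,0],[0.1,0,0,0,0,0,0]]}}

```text
time_s: 9.5
ee_pos: [0.507, -0.3469, 0.1892]
eef_rot: [-3.141, -0.001, 1.394]
force: [-0.1, -0.1, -3.0]
grip_width: 0.0203
grip_force: 25.0
```

```bash
python3 - <<'E'
from h import *
p,R,o=pose();print(p,o["grip_width"],o["force"],o["moment"])
c=S[3];psi=S[3]
for n in("scene","top"):
    k=ctrl.camera(n)
    # predict cover_base underside centre + mask stats if underside is at reported TCP level
    for r in ctrl.cut_out("cover_base",k)[:3]:
        print(n,round(r["conf"],2),r["centre"])
    u=R.apply([0,1,0]);w=R.apply([1,0,0])
    q=np.array([px(p+u*(x-.0385)+w*y+[0,0,.004],k) for x in(-.0615,.0575) for y in(-.052,.052)])
    print("pred corners",q.round(0).tolist());cv2.imwrite(f"pics/{n}3.png",k["color"])
rows(p,R,np.array([.503,-.368,.04]),down(psi),8)
E
```

```text
[ 0.50700296 -0.34693388  0.18921498] 0.020320616440729508 [-0.13744996 -0.13632946 -3.03351125] [-0.03928194  0.01983441  0.01538424]
scene 0.95 [237.8, 374.8]
scene 0.61 [105.2, 193.9]
scene 0.58 [122.0, 258.7]
pred corners [[207.0, 91.0], [221.0, 109.0], [172.0, 101.0], [185.0, 121.0]]
top 0.98 [282.4, 155.2]
pred corners [[415.0, 226.0], [372.0, 219.0], [421.0, 178.0], [378.0, 170.0]]
8 rows shift(u) [-0.054, -0.001, 0.373] rot [-0.0, -0.0001, 0.0001]
```

Call:
{"api": "move_arm", "payload": {"increments": [[0.1,-0.054,0,0.373,0,0,0],[0.1,-0.054,0,0.373,0,0,0],[0.1,-0.054,0,0.373,0,0,0],[0.1,-0.054,0,0.373,0,0,0],[0.1,-0.054,0,0.373,0,0,0],[0.1,-0.054,0,0.373,0,0,0],[0.1,-0.054,0,0.373,0,0,0],[0.1,-0.054,0,0.373,0,0,0],[0.1,0,0,0.2,0,0,0],[0.1,0,0,0.1,0,0,0],[0.1,0,0,0.06,0,0,0],[0.1,0,0,0,0,0,0]]}}

```text
time_s: 10.9
ee_pos: [0.5034, -0.3684, 0.0235]
eef_rot: [3.141, -0.0, 1.394]
force: [-0.3, 0.4, -2.1]
grip_width: 0.0209
grip_force: 25.0
```

Call:
{"api": "move_arm", "payload": {"increments": [[0.1,0,0,0.1,0,0,0],[0.1,0,0,0.1,0,0,0],[0.1,0,0,0.04,0,0,0],[0.1,0,0,0.03,0,0,0],[0.1,0,0,0,0,0,0]]}}

```text
time_s: 11.4
ee_pos: [0.5031, -0.3683, 0.0093]
eef_rot: [-3.141, -0.001, 1.394]
force: [0.1, 0.6, -2.8]
grip_width: 0.0207
grip_force: 25.0
```

Call:
{"api": "move_arm", "payload": {"increments": [[0.1,0,0,0.03,0,0,0],[0.1,0,0,0.02,0,0,0],[0.1,0,0,0,0,0,0]]}}

```text
time_s: 11.7
ee_pos: [0.5032, -0.3683, 0.0069]
eef_rot: [-3.141, -0.001, 1.394]
force: [0.7, 0.0, -2.4]
grip_width: 0.0204
grip_force: 25.0
```

Call:
{"api": "move_arm", "payload": {"increments": [[0.1,0,0,0.03,0,0,0],[0.1,0,0,0.02,0,0,0],[0.1,0,0,0,0,0,0]]}}

```text
time_s: 12.0
ee_pos: [0.5031, -0.3683, 0.0043]
eef_rot: [-3.141, -0.001, 1.394]
force: [-0.6, -0.9, -3.2]
grip_width: 0.0202
grip_force: 25.0
```

Call:
{"api": "move_arm", "payload": {"increments": [[0.1,0,0,0.03,0,0,0],[0.1,0,0,0.02,0,0,0],[0.1,0,0,0,0,0,0]]}}

```text
time_s: 12.3
ee_pos: [0.5032, -0.3683, 0.0019]
eef_rot: [-3.142, -0.0, 1.394]
force: [0.6, -0.6, -2.1]
grip_width: 0.0201
grip_force: 25.0
```

Call:
{"api": "move_arm", "payload": {"increments": [[0.1,0,0,0.03,0,0,0],[0.1,0,0,0.02,0,0,0],[0.1,0,0,0,0,0,0]]}}

```text
time_s: 12.6
ee_pos: [0.5034, -0.3684, 0.0013]
eef_rot: [3.141, -0.0, 1.394]
force: [-7.7, 6.9, 16.7]
grip_width: 0.0207
grip_force: 25.0
```

Call:
{"api": "move_arm", "payload": {"increments": [[0.1,0,0,-0.02,0,0,0],[0.1,0,0,0,0,0,0],[0.3,0,0,0,0,0,0],[0.3,0,0,0,0,0,0],[0.6,0,0,0,0,0,0],[0.6,0,0,0,0,0,0],[0.6,0,0,0,0,0,0],[0.6,0,0,-0.1,0,0,0],[0.6,0,0,-0.3,0,0,0],[0.6,0,0,-0.6,0,0,0],[0.6,0,0,-0.8,0,0,0],[0.6,0,0,-0.8,0,0,0],[0.6,0,0,-0.8,0,0,0],[0.6,0,0,-0.6,0,0,0],[0.6,0,0,-0.4,0,0,0],[0.8,0,0,0,0,0,0]]}}

```text
time_s: 14.2
ee_pos: [0.5039, -0.369, 0.2249]
eef_rot: [3.136, 0.003, 1.394]
force: [0.7, -0.5, -0.7]
grip_width: 0.0615
grip_force: 0.0
```

```bash
python3 - <<'E'
from h import *
p,R,o=pose();print(p,o["time_s"],o["force"])
b=ctrl.camera("top");a=ctrl.camera("scene")
cv2.imwrite("pics/t4.png",b["color"]);cv2.imwrite("pics/s4.png",a["color"])
B=cv2.resize(b["color"][135:225,215:305],(400,400),interpolation=cv2.INTER_CUBIC)
A=cv2.resize(a["color"][100:220,150:270],(400,400),interpolation=cv2.INTER_CUBIC)
cv2.imwrite("pics/v9.png",np.hstack([B,A]))
for n in("tub_mid","tub_stud","crimp"):
    for k,c in(("top",b),("scene",a)):
        for r in ctrl.cut_out(n,c)[:3]: print(n,k,round(r["conf"],2),r["centre"],r["mask"].sum())
print("tub axis rim px top",px(sp(0,0,48),b),"scene",px(sp(0,0,48),a))
E
```

```text
[ 0.5038667  -0.36898222  0.22487261] 14.2 [ 0.65801683 -0.51584037 -0.69223218]
tub_mid top 0.88 [178.7, 256.6] 729
tub_mid top 0.56 [165.2, 259.2] 2304
tub_mid scene 0.56 [186.0, 253.5] 259
tub_stud top 0.95 [177.8, 256.0] 697
tub_stud top 0.33 [199.1, 377.0] 880
tub_stud scene 0.73 [184.8, 250.2] 287
crimp top 0.76 [180.1, 270.1] 2231
crimp top 0.16 [199.9, 135.0] 4332
crimp scene 0.79 [208.5, 239.6] 3796
tub axis rim px top [256.32434715 185.11673827] scene [250.81277721 185.979133  ]
```

View pics/v9.png

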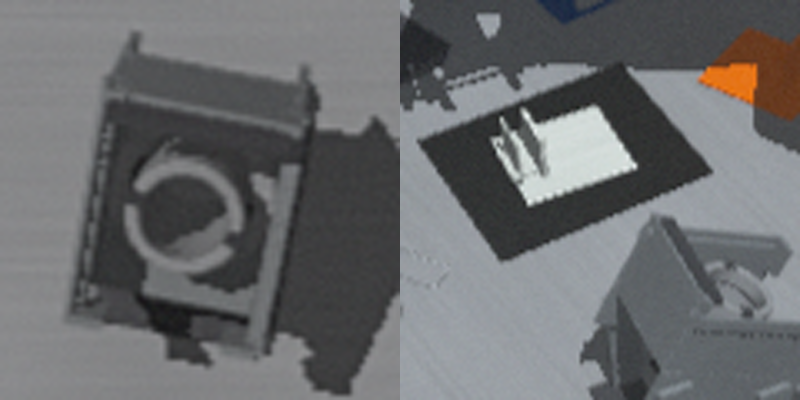

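The view shows the cover flat and right way up on the mat at (560,155). The tub rim ring is at crop (183,212) with mark gaps at (138,193) and (235,232). Now I work out the stud angle and the rim centre.

```bash
python3 - <<'E'
from h import *
d=np.load("cams.npz");a=dict(K=d["Ka"],pose=d["Pa"]);b=dict(K=d["Kb"],pose=d["Pb"])
Rm=Rst(S[3])
def onst(u,v,z,c):
    o,dd=ray(u,v,c);n=Rm.apply([0,0,1]);P=o+dd*((n@(sp(0,0,z)-o))/(n@dd));return Rm.inv().apply(P-S[:3])*1000
f=lambda x,y:((x+.5)/4.444-.5+215,(y+.5)/4.444-.5+135)
c=onst(*f(183,212),50,b)
for q in[(183,212),(138,193),(235,232),(128,212),(240,212),(183,158),(183,268)]:
    s=onst(*f(*q),50,b);print(q,s.round(1),"rel",(s-c).round(1),np.degrees(np.arctan2((s-c)[1],(s-c)[0])).round(0))
im=cv2.imread("pics/t4.png").astype(np.float32).mean(2)
# rectify deck plane at rim level, 4 px/mm
W=np.float32([[x,y] for x,y in((-50,50),(50,50),(50,-50),(-50,-50))])
src=np.float32([px(sp(x,y,50),b) for x,y in W]);dst=np.float32([[ (50-y)*4,(50-x)*4] for x,y in W])
r=cv2.warpPerspective(cv2.imread("pics/t4.png"),cv2.getPerspectiveTransform(src,dst),(400,400),flags=cv2.INTER_CUBIC)
k=cv2.imread("pics/s4.png");src=np.float32([px(sp(x,y,50),a) for x,y in W])
r2=cv2.warpPerspective(k,cv2.getPerspectiveTransform(src,dst),(400,400),flags=cv2.INTER_CUBIC)
cv2.imwrite("pics/rect.png",np.hstack([r,r2]))
# ring matched filter: centre maximizing annulus mean - inside/outside mean
for nm,R_ in(("top",r),("scene",r2)):
    g=cv2.GaussianBlur(R_.astype(np.float32).mean(2),(0,0),2);yy,xx=np.mgrid[:400,:400];best=[]
    for cx in range(140,260,4):
        for cy in range(140,260,4):
            rr=np.hypot(xx-cx,yy-cy)/4;m=(rr>26.5)&(rr<33.5);n=((rr>20)&(rr<25))|((rr>35)&(rr<40));best.append((g[m].mean()-g[n].mean(),50-cy/4,50-cx/4))
    print(nm,sorted(best)[-3:])
    _,x0,y0=max(best);v=[]
    for t in range(0,360,5):
        rr=np.linspace(28,32,5);v.append(np.mean([g[int((50-(x0+q*np.cos(np.radians(t))))*4),int((50-(y0+q*np.sin(np.radians(t))))*4)] for q in rr]))
    print([ (5*i,int(q)) for i,q in enumerate(v)])
E
```

```text
(183, 212) [ 7.9  2.4 50. ] rel [0. 0. 0.] 0.0
(138, 193) [14.5 29.  50. ] rel [ 6.6 26.6 -0. ] 76.0
(235, 232) [  1.4 -28.3  50. ] rel [ -6.5 -30.7  -0. ] -102.0
(128, 212) [ 2.3 33.  50. ] rel [-5.6 30.6 -0. ] 100.0
(240, 212) [ 13.7 -29.2  50. ] rel [  5.8 -31.6  -0. ] -80.0
(183, 158) [39.6  7.2 50. ] rel [31.7  4.8  0. ] 9.0
(183, 268) [-25.6  -2.7  50. ] rel [-33.5  -5.1   0. ] -171.0
top [(np.float32(46.20424), 5.0, 3.0), (np.float32(46.608253), 6.0, 2.0), (np.float32(47.559303), 5.0, 2.0)]
[(0, 126), (5, 127), (10, 130), (15, 131), (20, 128), (25, 127), (30, 131), (35, 129), (40, 128), (45, 131), (50, 130), (55, 129), (60, 130), (65, 117), (70, 73), (75, 56), (80, 56), (85, 76), (90, 119), (95, 126), (100, 125), (105, 128), (110, 127), (115, 123), (120, 126), (125, 125), (130, 124), (135, 124), (140, 128), (145, 130), (150, 128), (155, 125), (160, 127), (165, 129), (170, 127), (175, 127), (180, 129), (185, 129), (190, 128), (195, 128), (200, 127), (205, 129), (210, 131), (215, 130), (220, 131), (225, 131), (230, 130), (235, 131), (240, 127), (245, 93), (250, 60), (255, 55), (
[... 492 characters left out ...]
(65, 121), (70, 121), (75, 116), (80, 109), (85, 110), (90, 120), (95, 123), (100, 125), (105, 130), (110, 136), (115, 142), (120, 147), (125, 152), (130, 155), (135, 156), (140, 157), (145, 158), (150, 158), (155, 158), (160, 158), (165, 158), (170, 159), (175, 158), (180, 158), (185, 158), (190, 159), (195, 159), (200, 160), (205, 156), (210, 154), (215, 154), (220, 148), (225, 133), (230, 138), (235, 140), (240, 144), (245, 149), (250, 147), (255, 143), (260, 143), (265, 134), (270, 125), (275, 125), (280, 123), (285, 120), (290, 120), (295, 118), (300, 118), (305, 118), (310, 114), (315, 107), (320, 102), (325, 106), (330, 114), (335, 119), (340, 122), (345, 123), (350, 124), (355, 126)]
```

Top view: the marks sit at about 76° and 256° in stand axes, so the stud is about 14° off +y towards +x. A turn of about -50° about the stand z will clear it. I move to a hover over the tub, then use the placed cover, whose pose is known from the robot, to check the top camera's bias.

```bash
python3 - <<'E'
from h import *
p,R,o=pose()
rows(p,R,sp(4,1.5,105),st_tool(np.radians(20)),14)
E
```

```text
14 rows shift(u) [0.531, -0.043, -0.013] rot [-0.0371, -0.0066, -0.0244]
```

Call:
{"api": "move_arm", "payload": {"increments": [[0.85,0.531,-0.043,-0.013,-0.0371,-0.0066,-0.0244],[0.85,0.531,-0.043,-0.013,-0.0371,-0.0066,-0.0244],[0.85,0.531,-0.043,-0.013,-0.0371,-0.0066,-0.0244],[0.85,0.531,-0.043,-0.013,-0.0371,-0.0066,-0.0244],[0.85,0.531,-0.043,-0.013,-0.0371,-0.0066,-0.0244],[0.85,0.531,-0.043,-0.013,-0.0371,-0.0066,-0.0244],[0.85,0.531,-0.043,-0.013,-0.0371,-0.0066,-0.0244],[0.85,0.531,-0.043,-0.013,-0.0371,-0.0066,-0.0244],[0.85,0.531,-0.043,-0.013,-0.0371,-0.0066,-0.0244],[0.85,0.531,-0.043,-0.013,-0.0371,-0.0066,-0.0244],[0.85,0.531,-0.043,-0.013,-0.0371,-0.0066,-0.0244],[0.85,0.531,-0.043,-0.013,-0.0371,-0.0066,-0.0244],[0.85,0.531,-0.043,-0.013,-0.0371,-0.0066,-0.0244],[0.85,0.531,-0.043,-0.013,-0.0371,-0.0066,-0.0244],[0.85,0,0,0,0,0,0],[0.85,0,0,0,0,0,0]]}}

```text
time_s: 16.2
ee_pos: [0.4829, 0.0014, 0.1975]
eef_rot: [2.644, 0.173, 1.7]
force: [-0.0, -0.9, -0.7]
grip_width: 0.0798
grip_force: 0.0
```

```bash
python3 - <<'E'
from h import *
p,R,o=pose();Rm=Rst(S[3]);print(p,Rm.inv().apply(p-S[:3])*1000,o["time_s"],o["grip_width"],(R.inv()*st_tool(np.radians(20))).as_rotvec().round(3))
psi=S[3];u=np.array([np.cos(psi),np.sin(psi),0]);w=np.array([-u[1],u[0],0])
for n in("top","scene"):
    k=ctrl.camera(n);rs=[r for r in ctrl.cut_out("cover_base",k)]
    im=k["color"];pred=px(np.array([.5032,-.3683,.008])-.0364*u,k)  # plate centre (-2) => 34.4+2
    # bright plate segmentation near prediction
    m=np.zeros(im.shape[:2],np.uint8);hsv=cv2.cvtColor(im,cv2.COLOR_BGR2HSV)
    mm=((hsv[...,2]>60)&(hsv[...,1]<60)).astype(np.uint8)
    win=np.zeros_like(mm);U,V=int(pred[0]),int(pred[1]);win[max(0,V-30):V+30,U-32:U+32]=1
    for r in rs[:4]:
        if abs(r["centre"][1]-pred[0])<25 and abs(r["centre"][0]-pred[1])<25:
            q=cv2.boxPoints(cv2.minAreaRect(cv2.findNonZero(r["mask"].astype(np.uint8))));print(n,r["conf"],"box",q.round(1).tolist())
    C=[px(np.array([.5032,-.3683,.008])+u*(x-.0344)+w*y,k) for x,y in((-.0615,.052),(.0575,.052),(.0575,-.052),(-.0615,-.052))]
    print(n,"pred",np.round(C,1).tolist())
    pm=np.zeros_like(mm);cv2.fillConvexPoly(pm,np.round(C).astype(int),1)
    v=(hsv[...,2]>130)&(win>0)&(hsv[...,1]<60)
    ys,xs=np.where(v);print(n,"bright bbox",xs.min(),xs.max(),ys.min(),ys.max(), "v levels",np.percentile(hsv[...,2][pm>0],[10,50,90]))
    cv2.imwrite(f"pics/{n}5.png",im)
E
```

```text
[0.48285186 0.0014029  0.1974731 ] [  4.41146703   1.43057192 105.54708456] 16.2 0.07978019588397907 [0.001 0.    0.002]
top 0.63 box [[360.8999938964844, 224.60000610351562], [368.20001220703125, 180.5], [406.20001220703125, 186.89999389648438], [398.79998779296875, 231.0]]
top pred [[362.6, 224.1], [368.5, 182.5], [405.1, 188.8], [399.7, 230.6]]
top bright bbox 363 405 183 230 v levels [123. 178. 182.]
scene 0.78 box [[176.3000030517578, 137.10000610351562], [213.39999389648438, 126.5], [220.60000610351562, 151.5], [183.5, 162.1999969482422]]
scene pred [[219.7, 149.1], [187.0, 160.3], [175.8, 141.1], [207.6, 130.7]]
scene bright bbox 165 228 115 174 v levels [103.2 214.  218. ]
```

The top camera agrees with the robot to about 1 px, so I trust the rim centre and am already aligned with it. Descending along the tub axis.

Call:
{"api": "move_arm", "payload": {"increments": [[0.85,0,0,0.2,0,0,0],[0.85,0,0,0.26,0,0,0],[0.85,0,0,0.26,0,0,0],[0.85,0,0,0.26,0,0,0],[0.85,0,0,0.26,0,0,0],[0.85,0,0,0.26,0,0,0],[0.85,0,0,0.12,0,0,0],[0.85,0,0,0.08,0,0,0],[0.85,0,0,0.06,0,0,0],[0.85,0,0,0,0,0,0]]}}

```text
time_s: 17.4
ee_pos: [0.5263, -0.0068, 0.1211]
eef_rot: [2.644, 0.173, 1.699]
force: [-1.2, -0.4, 0.8]
grip_width: 0.0794
grip_force: 0.0
```

Call:
{"api": "move_arm", "payload": {"increments": [[0.85,0,0,0.08,0,0,0],[0.85,0,0,0.08,0,0,0],[0.85,0,0,0,0,0,0]]}}

```text
time_s: 17.7
ee_pos: [0.5302, -0.0074, 0.1139]
eef_rot: [2.644, 0.173, 1.699]
force: [-0.5, -0.2, -0.2]
grip_width: 0.0798
grip_force: 0.0
```

Call:
{"api": "move_arm", "payload": {"increments": [[0.85,0,0,0.08,0,0,0],[0.85,0,0,0.08,0,0,0],[0.85,0,0,0,0,0,0]]}}

```text
time_s: 18.0
ee_pos: [0.5341, -0.0081, 0.1067]
eef_rot: [2.644, 0.173, 1.699]
force: [-0.7, -0.3, 0.0]
grip_width: 0.0797
grip_force: 0.0
```

Call:
{"api": "move_arm", "payload": {"increments": [[0.85,0,0,0.08,0,0,0],[0.85,0,0,0.08,0,0,0],[0.85,0,0,0,0,0,0]]}}

```text
time_s: 18.3
ee_pos: [0.5381, -0.0088, 0.0998]
eef_rot: [2.644, 0.173, 1.699]
force: [0.7, -0.7, -0.3]
grip_width: 0.0803
grip_force: 0.0
```

Reported depth is now about -7 mm, so I close on the rim.

Call:
{"api": "move_arm", "payload": {"increments": [[0.6,0,0,0,0,0,0],[0.6,0,0,0,0,0,0],[0.6,0,0,0,0,0,0],[0.6,0,0,0,0,0,0]], "force": 30}}

```text
time_s: 18.7
ee_pos: [0.5378, -0.0088, 0.1002]
eef_rot: [2.644, 0.173, 1.699]
force: [-4.6, 0.3, 2.7]
grip_width: 0.0662
grip_force: 29.9
```

Call:
{"api": "move_arm", "payload": {"increments": [[0.6,0,0,0,0,0,0],[0.6,0,0,0,0,0,0.05],[0.6,0,0,0,0,0,0.07],[0.6,0,0,0,0,0,0.07],[0.6,0,0,0,0,0,0.06],[0.6,0,0,0,0,0,0]], "force": 40}}

```text
time_s: 19.3
ee_pos: [0.5378, -0.0083, 0.1004]
eef_rot: [2.619, 0.048, 1.478]
force: [-7.1, 5.9, 4.6]
grip_width: 0.0658
grip_force: 39.8
```

```bash
python3 - <<'E'
from h import *
p,R,o=pose();Rm=Rst(S[3]);print(Rm.inv().apply(p-S[:3])*1000,"F",Rm.inv().apply(o["force"]).round(1),"M",Rm.inv().apply(o["moment"]).round(2),o["grip_width"],(st_tool().inv()*R).as_rotvec().round(3))
E
```

```text
[ 4.208775    1.57181394 -6.45295532] F [-4.6  4.5  8. ] M [ 0.89  1.28 -0.4 ] 0.06579060389409214 [-0.001  0.    -0.097]
```

Call:
{"api": "move_arm", "payload": {"increments": [[0.6,0,0,0,0,0,0.08],[0.6,0,0,0,0,0,0.1],[0.6,0,0,0,0,0,0.1],[0.6,0,0,0,0,0,0.1],[0.6,0,0,0,0,0,0.1],[0.6,0,0,0,0,0,0.1],[0.6,0,0,0,0,0,0.07],[0.6,0,0,0,0,0,0]]}}

```text
time_s: 20.1
ee_pos: [0.537, -0.0082, 0.1]
eef_rot: [2.686, -0.265, 0.903]
force: [-16.6, 6.6, 9.5]
grip_width: 0.0659
grip_force: 39.9
```

```bash
python3 - <<'E'
from h import *
p,R,o=pose();Rm=Rst(S[3]);print(Rm.inv().apply(p-S[:3])*1000,"F",Rm.inv().apply(o["force"]).round(1),"M",Rm.inv().apply(o["moment"]).round(2),o["grip_width"],(st_tool().inv()*R).as_rotvec().round(3))
E
```

```text
[ 3.32708961  1.57379655 -6.34232784] F [-10.4   3.6  17. ] M [ 0.9   2.5  -0.14] 0.06593136011463431 [ 0.001 -0.     0.552]
```

Call:
{"api": "move_arm", "payload": {"increments": [[0.6,0,0,-0.04,0,0,0],[0.6,0,0,-0.06,0,0,0],[0.6,0,0,-0.1,0,0,0],[0.6,0,0,0,0,0,0]]}}

```text
time_s: 20.5
ee_pos: [0.5324, -0.0075, 0.109]
eef_rot: [2.685, -0.265, 0.905]
force: [-9.2, 7.5, -0.9]
grip_width: 0.066
grip_force: 39.9
```

```bash
python3 - <<'E'
from h import *
p,R,o=pose();Rm=Rst(S[3]);print(Rm.inv().apply(p-S[:3])*1000,"F",Rm.inv().apply(o["force"]).round(1),"M",Rm.inv().apply(o["moment"]).round(2),o["grip_width"],o["grip_force"])
E
```

```text
[3.80746211 1.36204449 3.79316099] F [-9.4  5.7  4.5] M [ 1.34  2.42 -0.14] 0.0659602183112996 39.871734894113615
```

Call:
{"api": "move_arm", "payload": {"increments": [[0.6,0,0,-0.12,0,0,0],[0.6,0,0,-0.15,0,0,0],[0.6,0,0,-0.15,0,0,0],[0.6,0,0,-0.1,0,0,0],[0.6,0,0,0,0,0,0]]}}

```text
time_s: 21.0
ee_pos: [0.521, -0.0058, 0.1333]
eef_rot: [2.68, -0.267, 0.906]
force: [-0.1, 0.3, -3.9]
grip_width: 0.0658
grip_force: 39.9
```

```bash
python3 - <<'E'
from h import *
p,R,o=pose();Rm=Rst(S[3]);print(Rm.inv().apply(p-S[:3])*1000,"F",Rm.inv().apply(o["force"]).round(1),"M",Rm.inv().apply(o["moment"]).round(2),o["grip_width"],o["grip_force"])
a=ctrl.camera("scene");cv2.imwrite("pics/s6.png",a["color"])
for r in ctrl.cut_out("tub_mid",a)[:3]: print(r["conf"],r["centre"],r["mask"].sum())
print([px(sp(4,1,z),a).round(0).tolist() for z in(48,86)])
for r in ctrl.cut_out("tub_stud",a)[:3]: print(r["conf"],r["centre"],r["mask"].sum())
E
```

```text
[ 5.93160282  1.112145   30.53600335] F [-2.1  0.3 -3.3] M [-0.04  0.69  0.05] 0.0658115026933499 39.91823996475432
0.56 [177.8, 253.5] 494
[[250.0, 186.0], [256.0, 176.0]]
0.95 [176.1, 252.2] 460
```

The tub is rising with the grip: its mask centre went from row 186 to 178 and the force is now about the tub's weight. I draw it fully out.

Call:
{"api": "move_arm", "payload": {"increments": [[0.6,0,0,-0.2,0,0,0],[0.6,0,0,-0.3,0,0,0],[0.6,0,0,-0.4,0,0,0],[0.6,0,0,-0.4,0,0,0],[0.6,0,0,-0.4,0,0,0],[0.6,0,0,-0.4,0,0,0],[0.6,0,0,-0.2,0,0,0],[0.6,0,0,0,0,0,0]]}}

```text
time_s: 21.95
ee_pos: [0.4638, 0.0047, 0.2325]
eef_rot: [2.681, -0.267, 0.906]
force: [0.5, -0.1, -3.9]
grip_width: 0.0658
grip_force: 39.9
```

```bash
python3 - <<'E'
from h import *
p,R,o=pose();Rm=Rst(S[3]);print(p,Rm.inv().apply(p-S[:3])*1000,"F",o["force"].round(1) if hasattr(o["force"],"round") else o["force"],o["grip_width"],o["grip_force"],o["qpos"])
a=ctrl.camera("scene")
for n in("tub_mid","tub_stud"):
    for r in ctrl.cut_out(n,a)[:3]: print(n,r["conf"],r["centre"],r["mask"].sum())
print([px(sp(5,1,z),a).round(0).tolist() for z in(90,145,200)])
# upright: keep radial heading: tool y heading now
h=R.apply([0,1,0]);th=np.arctan2(h[1],h[0]);print("heading",th)
for dpsi in (0,.8,1.2):
    print(dpsi);rows(p,R,np.array([.4825,.3405,.25]),down(th+dpsi),16)
b=ctrl.camera("top");r=ctrl.cut_out("tray",b)[0];print(r["conf"],r["centre"],onz(r["centre"][1],r["centre"][0],.01,b))
E
```

```text
[0.46375247 0.00468894 0.23249456] [  5.13901276   1.29687766 145.5663377 ] F [ 0.5 -0.1 -3.9] 0.06581659436955274 39.91886500065448 [-0.01583339 -0.27914905  2.05985942 -0.10832663  0.84200053  0.76237722]
tub_mid 0.63 [158.2, 268.9] 1098
tub_stud 0.74 [153.0, 264.7] 1032
tub_stud 0.54 [207.6, 238.6] 3952
[[256.0, 175.0], [266.0, 159.0], [275.0, 143.0]]
heading -0.7946149886239894
0
16 rows shift(u) [0.325, -0.266, -0.038] rot [0.0275, -0.0182, 0.0041]
0.8
16 rows shift(u) [0.409, -0.131, -0.008] rot [0.0331, -0.0062, -0.0447]
1.2
16 rows shift(u) [0.44, -0.055, 0.008] rot [0.0348, 0.0005, -0.0691]
0.88 [201.3, 133.5] [0.48422171 0.33768389 0.01      ]
```

Call:
{"api": "move_arm", "payload": {"increments": [[0.6,0,0,-0.3,0,0,0],[0.6,0.25,-0.08,-0.008,0.0331,-0.0062,-0.0447],[0.6,0.409,-0.131,-0.008,0.0331,-0.0062,-0.0447],[0.6,0.409,-0.131,-0.008,0.0331,-0.0062,-0.0447],[0.6,0.409,-0.131,-0.008,0.0331,-0.0062,-0.0447],[0.6,0.409,-0.131,-0.008,0.0331,-0.0062,-0.0447],[0.6,0.409,-0.131,-0.008,0.0331,-0.0062,-0.0447],[0.6,0.409,-0.131,-0.008,0.0331,-0.0062,-0.0447],[0.6,0.409,-0.131,-0.008,0.0331,-0.0062,-0.0447],[0.6,0.409,-0.131,-0.008,0.0331,-0.0062,-0.0447],[0.6,0.409,-0.131,-0.008,0.0331,-0.0062,-0.0447],[0.6,0.409,-0.131,-0.008,0.0331,-0.0062,-0.0447],[0.6,0.409,-0.131,-0.008,0.0331,-0.0062,-0.0447],[0.6,0.409,-0.131,-0.008,0.0331,-0.0062,-0.0447],[0.6,0.409,-0.131,-0.008,0.0331,-0.0062,-0.0447],[0.6,0.409,-0.131,-0.008,0.0331,-0.0062,-0.0447],[0.6,0.409,-0.131,-0.008,0.0331,-0.0062,-0.0447],[0.6,0,0,0,0,0,0],[0.6,0,0,0,0,0,0]]}}

```text
time_s: 24.1
ee_pos: [0.4725, 0.3338, 0.2595]
eef_rot: [-3.139, 0.001, 1.575]
force: [-0.8, -0.2, -3.6]
grip_width: 0.0657
grip_force: 39.9
```

```bash
python3 - <<'E'
from h import *
p,R,o=pose();print(p,o["eef_rot"],o["force"],o["moment"],o["grip_width"],o["time_s"])
rows(p,R,np.array([.483,.339,.08]),down(np.arctan2(*R.apply([0,1,0])[[1,0]])),10)
a=ctrl.camera("scene")
z=R.apply([0,0,1])
for r in ctrl.cut_out("tub_mid",a)[:2]:
    m=r["mask"];ys,xs=np.where(m);print(r["conf"],r["centre"],m.sum(),"lowest",ys.max(),xs[ys==ys.max()].mean(),"top",ys.min())
    # silhouette of predicted tub: bottom t=+.054, rim -.056
    for bt in(.049,.054,.059):
        P=[p+z*(bt-h)+R.apply([rad*np.cos(t),rad*np.sin(t),0]) for h,rad in((0,.031),(.11,.034)) for t in np.linspace(0,6.28,24)]
        q=np.array([px(k,a) for k in P]);print(bt,"pred lowest",q[:,1].max().round(1),"cols",q[:,0].min().round(1),q[:,0].max().round(1))
    print("cols",xs.min(),xs.max())
cv2.imwrite("pics/s7.png",a["color"])
E
```

```text
[0.47245559 0.33380776 0.25945186] [-3.13875586e+00  1.21084073e-03  1.57529772e+00] [-0.76815647 -0.16865537 -3.56148712] [-0.10873871  0.082029    0.00474242] 0.06574225205480658 24.1
10 rows shift(u) [0.011, 0.022, 0.359] rot [-0.0003, 0.0001, 0.0]
0.89 [236.5, 359.9] 1079 lowest 258 351.0 top 210
0.049 pred lowest 258.1 cols 335.9 372.5
0.054 pred lowest 259.3 cols 335.6 372.1
0.059 pred lowest 260.5 cols 335.3 371.7
cols 337 372
```

Call:
{"api": "move_arm", "payload": {"increments": [[0.6,0.011,0.022,0.3,0,0,0],[0.6,0.011,0.022,0.4,0,0,0],[0.6,0.011,0.022,0.4,0,0,0],[0.6,0.011,0.022,0.4,0,0,0],[0.6,0.011,0.022,0.4,0,0,0],[0.6,0.011,0.022,0.4,0,0,0],[0.6,0.011,0.022,0.4,0,0,0],[0.6,0.011,0.022,0.35,0,0,0],[0.6,0.011,0.022,0.25,0,0,0],[0.6,0.011,0.022,0.2,0,0,0],[0.6,0,0,0.1,0,0,0],[0.6,0,0,0.1,0,0,0],[0.6,0,0,0.06,0,0,0],[0.6,0,0,0,0,0,0]]}}

```text
time_s: 25.6
ee_pos: [0.4828, 0.3393, 0.0725]
eef_rot: [-3.139, 0.0, 1.576]
force: [-0.9, 0.2, -4.2]
grip_width: 0.0658
grip_force: 39.9
```

Call:
{"api": "move_arm", "payload": {"increments": [[0.6,0,0,0.08,0,0,0],[0.6,0,0,0.08,0,0,0],[0.6,0,0,0.04,0,0,0],[0.6,0,0,0.03,0,0,0],[0.6,0,0,0,0,0,0]]}}

```text
time_s: 26.1
ee_pos: [0.4827, 0.3392, 0.0608]
eef_rot: [-3.139, 0.001, 1.576]
force: [0.4, -0.2, -4.2]
grip_width: 0.0662
grip_force: 39.9
```

Call:
{"api": "move_arm", "payload": {"increments": [[0.6,0,0,0.03,0,0,0],[0.6,0,0,0,0,0,0]]}}

```text
time_s: 26.3
ee_pos: [0.4827, 0.3393, 0.0594]
eef_rot: [-3.139, 0.0, 1.576]
force: [-0.2, -0.4, -3.8]
grip_width: 0.066
grip_force: 39.9
```

Call:
{"api": "move_arm", "payload": {"increments": [[0.6,0,0,0.03,0,0,0],[0.6,0,0,0.02,0,0,0],[0.6,0,0,0,0,0,0]]}}

```text
time_s: 26.6
ee_pos: [0.4827, 0.3393, 0.0569]
eef_rot: [-3.139, 0.0, 1.576]
force: [-0.4, 1.0, -3.6]
grip_width: 0.0658
grip_force: 39.9
```

Call:
{"api": "move_arm", "payload": {"increments": [[0.6,0,0,0.03,0,0,0],[0.6,0,0,0,0,0,0]]}}

```text
time_s: 26.8
ee_pos: [0.4829, 0.3394, 0.0558]
eef_rot: [-3.14, 0.0, 1.576]
force: [0.5, -0.8, -0.9]
grip_width: 0.066
grip_force: 39.9
```

Call:
{"api": "move_arm", "payload": {"increments": [[0.6,0,0,0.015,0,0,0],[0.6,0,0,0,0,0,0]]}}

```text
time_s: 27.0
ee_pos: [0.4829, 0.3394, 0.0557]
eef_rot: [-3.14, -0.0, 1.576]
force: [-3.3, -2.4, 6.7]
grip_width: 0.0658
grip_force: 39.9
```

Standing on the tray floor. I release and rise.

Call:
{"api": "move_arm", "payload": {"increments": [[0.6,0,0,-0.006,0,0,0],[0.75,0,0,0,0,0,0],[0.75,0,0,0,0,0,0],[0.9,0,0,0,0,0,0],[0.9,0,0,0,0,0,0],[0.9,0,0,0,0,0,0],[0.9,0,0,-0.1,0,0,0],[0.9,0,0,-0.3,0,0,0],[0.9,0,0,-0.5,0,0,0],[0.9,0,0,-0.7,0,0,0],[0.9,0,0,-0.7,0,0,0],[0.9,0,0,-0.6,0,0,0],[0.9,0,0,-0.3,0,0,0],[0.9,-1,0,0,0,0,0],[0.9,-1,0,0,0,0,0],[0.9,-1,0,0,0,0,0],[0.9,-1,0,0,0,0,0],[0.9,0,0,0,0,0,0]]}}

```text
time_s: 28.8
ee_pos: [0.4843, 0.135, 0.2169]
eef_rot: [-3.141, 0.001, 1.571]
force: [-0.0, 0.4, 0.1]
grip_width: 0.0846
grip_force: 0.0
```

```bash
python3 - <<'E'
from h import *
p,R,o=pose();print(p,o["force"],o["grip_width"],o["time_s"])
a=ctrl.camera("scene");b=ctrl.camera("top")
for k,c in(("s",a),("t",b)):
    for r in ctrl.cut_out("tub_mid",c)[:2]: print(k,r["conf"],r["centre"])
    print(px([.483,.339,.058],c)[::-1].round(0), "tray",px([.483,.339,.003],c)[::-1].round(0))
A=a["color"];B=b["color"]
cv2.imwrite("pics/final.png",np.hstack([cv2.resize(A[90:350,150:410],(400,400)),cv2.resize(B[80:300,80:440],(400,245)) if 0 else cv2.copyMakeBorder(cv2.resize(B[80:300,80:440],(400,245)),0,155,0,0,cv2.BORDER_CONSTANT)]))
E
```

```text
[0.48426497 0.13498074 0.21686713] [-0.04810485  0.35558643  0.06130881] 0.08463304866843183 28.8
s 0.64 [279.7, 341.4]
[284. 339.] tray [295. 336.]
t 0.83 [199.3, 125.5]
t 0.57 [176.1, 254.4]
[200. 128.] tray [202. 134.]
```

View pics/final.png

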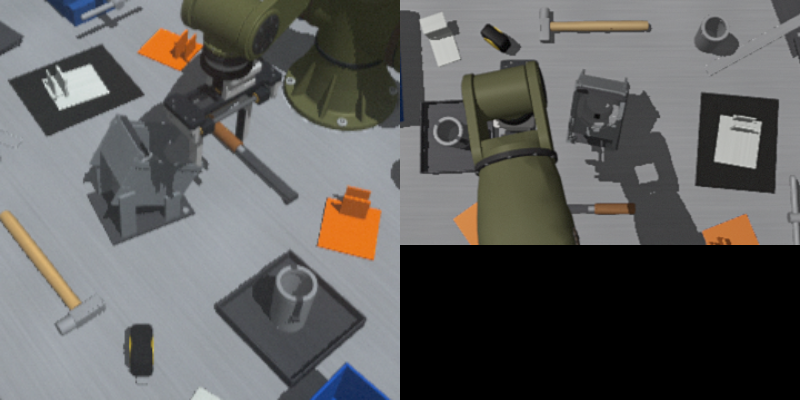

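The picture shows the tub upright in the middle of the tray at (293,295), the cover flat on the mat at (80,85), the bystanders undisturbed and the arm clear.

```bash
python3 -c "
from station import ctrl
print(ctrl.hand_in())"
```

```text
the job is handed in; nothing more can be done
None
```

I laid the cover flat and right way up on the mat, stood the tub upright near the middle of the tray, and handed the job in at about 29 s; the final picture shows both in place, the bystanders undisturbed and the arm clear.

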